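Show the red pastry cutter to the inspection camera

TASK

Pull the utensil drawer out to its stop, take out the cutter with the red grip and hold it up in the air in front of the inspection camera on the bench: cutting edge squarely facing the lens, centred on the lens axis, edge 12 cm from the lens. Finish while holding it there, with the drawer left open. Leave the other two cutters standing in the drawer, do not touch the camera, and leave the baking case and the jar where they are.

Things in the scene. Friction and masses are not known exactly. Their poses are not given: they have to be found in the camera images.
- cabinet: utensil unit: low aluminium-coloured box 310 mm wide (y), 300 deep (x), 120 high, fixed to the bench, on the robot's left or right with the camera on the other side. Origin: middle of the front face's lower edge, on the table; x points into the unit, z up
- drawer (a joint): the unit's drawer, m: 0 = shut, 0.17 = fully out at its stop. Starts between 0 and 0.025. About 1.5 N of friction; stays where it is left; opens along -x of the unit (towards the robot)
- drawer_handle (a point): middle of the black bar handle, moves with the drawer; axes as the unit's. The bar is 12 mm thick, 120 mm long along y, 85 mm above the table, 60 mm in front of the unit's front face when shut; 39 mm of free space between it and the steel drawer front (15 mm thick, top edge 105 mm above the table)
- drawer_floor (a point): point on the drawer's white floor, on its centre line, 140 mm behind (+x) the handle's middle, 21 mm above the table. Drawer open on top, 250 mm deep, 272 wide inside, side walls 50 mm high; two 20 mm high dividers make three lanes from front to back, one cutter in each. Cutters ride along when it is pulled smoothly
- red_cutter: pastry cutter with red grip, 75 mm tall, about 120 g, upright in any lane, 50 to 110 mm behind the drawer front's inner face, hidden while shut. Origin: centre of the cutting edge at the bottom; z up along its axis. Steel ring 56 mm wide, open below, 0 to 26 mm; 16 mm stem; red round grip 26 mm wide from 35 to 75 mm
- red_cutter_grip (a point): point on the red cutter's axis in its grip, 57 mm above the cutting edge (good place to grip); same axes as red_cutter
- blue_cutter: same cutter with blue grip, standing in another lane; bystander. Origin and axes as for the red one
- white_cutter: same cutter with white grip, standing in another lane; bystander. Origin and axes as for the red one
- camera_stand: the inspection camera with its head: grey 110 x 120 mm base fixed to the bench, two 95 mm high uprights, between them a white 56 x 64 x 60 mm head whose tilt axis is 80 mm above the table. Origin: centre of the base's underside; -x is the side towards which the head leans (towards the robot), z up
- lens (a point): centre of the front of the camera's lens (black barrel 52 mm wide, 20 mm tall, yellow ring), 50 mm from the head's tilt axis. It looks obliquely up, leaning towards the robot by 0.2 to 0.6 rad from vertical. z is the lens axis, pointing out of the lens
- view_point (a point): the point in the air on the lens axis 120 mm in front of the lens, where the centre of the red cutter's cutting edge is to be held; same axes as lens (z away from the lens, so the cutter's z should point along this z). Nothing is there to see
- baking_case: green open round baking case, 90 mm wide, 55 mm tall, standing on the table on the robot's side of the camera; bystander. Origin: centre of its underside
- sprinkle_jar: closed jar with yellow cap, 64 mm wide, 90 mm tall, standing on the table beside the camera, on its left (+y); bystander. Origin: centre of its underside
Things that resemble listed ones, but are neither listed nor needed, are in the scene too. Several things have the shape of the camera_stand; the one meant has the colours described above.

How it is judged:
On the way, in this order (a step that is already met when the one before it is completed fails the run):
1. the drawer is pulled out to its stop (value of joint drawer above 0.162 m), for 0.2 s.
2. the red cutter is lifted clear of the drawer by the gripper (height (world z) of red_cutter above 0.09 m and contact force between the fingers and red_cutter above 1 N), for 0.2 s.
At the end, for the whole second after the job is handed in: Red cutter still gripped in the air, at rest: edge centre within 20 mm of the point 120 mm before the lens on its axis, axis within 0.17 rad of it, edge towards the lens; drawer over 140 mm out; blue and white cutters standing in it; case and jar within 30 mm of their start (distance between red_cutter and view_point below 0.02 m and angle between the z axis of red_cutter and the z axis of view_point, either way round below 0.17 rad and z of red_cutter_grip in the frame of view_point above 0.02 m and contact force between the fingers and red_cutter above 1 N and height (world z) of red_cutter above 0.15 m and linear speed of red_cutter below 0.03 m/s and value of joint drawer above 0.14 m and horizontal distance between each of blue_cutter, white_cutter and drawer_floor below 0.17 m and height (world z) of each of blue_cutter, white_cutter below 0.035 m and angle between each of blue_cutter, white_cutter's own z axis and vertical below 0.3 rad and distance of each of baking_case, sprinkle_jar from where it was at the start of the episode below 0.03 m); the arm keeps its last pose, push and grip.
It fails at once if the camera is touched (more than 1 N) by the robot or the cutter (contact force between any of the arm, the fingers, red_cutter and camera_stand above 1 N).
It fails at once if another cutter is tipped over or lifted out of the drawer (angle between any of blue_cutter, white_cutter's own z axis and vertical above 0.6 rad or height (world z) of any of blue_cutter, white_cutter above 0.06 m).
It fails at once if the baking case or the jar is moved by more than 30 mm (distance of any of baking_case, sprinkle_jar from where it was at the start of the episode above 0.03 m).
It also fails if it takes over 53 s, if anything falls off the work surface, if the arm or the gripper's body presses on something with over 40 N, if the wrist force passes 120 N, or if a joint passes its speed limit or range.

ROBOT

A 6-joint arm with a two-finger parallel gripper is mounted at the origin on the work surface. World frame = base frame: x ahead of the robot, y to its left, z up, the work surface at z = 0. Lengths are in m, angles in rad, forces in N, time in s.
With the tool pointing down it reaches from about 0.375 to 0.975 m from the base axis. Payload 3.8 kg.
Tool frame: the origin (TCP) lies midway between the tips of the shut fingers; the grasp point (between the pads) lies 19 mm behind it; z points along the fingers, y is the direction in which the jaws open and shut (so a half turn about z gives the same grasp; the last joint's range is limited). The gripper opens to 85 mm and grips with 20 to 120 N. Pads are 22 mm wide; open, the fingers measure 114 mm over their backs; the gripper's body (76 mm by 85 mm) begins 54 mm behind the grasp point. The pads swing forward as they close: fully open they stand 13 mm farther back than shut.
Start: joints at [1.232, 0.264, 1.604, -0, 1.274, -0.037], TCP at [0.201, 0.644, 0.231] pointing down, gripper open.
Joint ranges: [-2.63, 2.63], [-0.94, 2.18], [0.31, 2.57], [-1.31, 4.45], [0, 2.66], [-2.55, 2.55]. Speed limits (rad/s): [2.57, 2.57, 3.14, 3.14, 3.14, 3.14].

INTERFACE

Orientations are given as a rotation vector (axis times angle).
In Python, from workcell import bot gives the robot as it stands. The module is installed in compiled form; this text tells all that it offers.
- The arm moves only by the tool move_arm, never from a script. Its argument "steps" is a list of rows, each a list of 5 numbers: the shift along the tool's x, y, z in mm, then the turn about the tool's z in degrees, then the opening in per cent of the stroke, from 0 (shut) to 100 (fully open). In form: [[tx, ty, tz, turn, claw], ...]. A call has 1 to 20 rows; each row is the pose to reach, as a shift and turn from the pose commanded when the call began, along the tool's axes at that moment; what a row does not reach only later rows make up. A row lasts 1/10 s, in which the tool goes at most 50 mm and 8.59 degrees, less where a joint would pass 70% of its speed; a pose out of reach is approached as far as the arm can. A call with a gripper value outside its range is refused whole. The fingers move at their own pace and stop on an object; "newtons" is the grip in N (left out, the last holds). Time passes only in rows, so rows that repeat a pose let the fingers close. It gives the time, the measured TCP pose, the force and the opening at its end, in the units of the state.
- bot.read_state(): the state, without advancing time (a new reading comes with each control period).
- bot.read_camera(name): name is "side" or "top" or "wrist"; returns a dict with "pixels" (384x512x3 uint8, red, green, blue), "depth" (384x512 float32, m along the optical axis (not along the pixel's ray), 0 where there is no reading), "fovy" (degrees; the focal length in pixels is half the picture's height over the tangent of half this angle, whatever the lens; pixels are square), "cx", "cy" (the principal point, pixels), "k1" (the pictures are not rectified: a ray, as slopes to the right and down, at radius r is drawn at 1 + k1 r^2 times it, then the intrinsics apply), "xyz" and "attitude" of the camera in the world. Camera axes: x right, y up, looking along -z (the intrinsics and any distortion apply to the point x, -y, -z); pixel columns grow to the right and rows downward; lengths in m; the calibration is good to about 2 mm. A picture is of the moment at which its call begins.
- bot.finish_job(): hands the job in, once; it reports no verdict.
The state is a dict: "time": time; "q": joint angles; "joint_vel": joint speeds; "joint_torque": joint torques, N m; "tool_pos": TCP position; "tcp_rot": TCP orientation; "wrist_force": force on the tool from outside, world axes, zero at the start; "torque": the same for the moment, N m; "width": opening from 0.0 (shut) to 1.0 (fully open).
Only numpy, scipy, OpenCV 4.12 (cv2) and the standard library are available. Lean on these libraries where they do the work, as an engineer would, in place of code of your own. Each camera call takes 0.05 s, during which the arm holds its last target.

## Working session

There is one attempt and no reset: what is moved stays moved. The work goes in short steps, Python scripts to look and compute and a tool call to move; the robot and the scene stay as the last step left them, time stands still between calls to the robot, and variables do not carry over. Pictures are saved under pics/ and viewed, and the job is handed in when it is done.

Besides the shell and the picture viewer there is one more tool, called as name(argument=value, ...), one argument or row to a line, values as JSON. move_arm: Moves the arm, as the interface text tells. Its arguments: {"type":"object","properties":{"steps":{"type":"array","items":{"type":"array","items":{"type":"number"}}},"newtons":{"type":"number"}},"required":["steps"]}

```bash
mkdir -p pics; cat > h.py <<'E'
import numpy as np, cv2
from scipy.spatial.transform import Rotation as R
from workcell import bot
def rot(a):
    a=np.array(a,float)
    if a.shape==(3,3): return a
    return R.from_rotvec(a).as_matrix() if a.size==3 else R.from_quat(a).as_matrix()
def snap(n,fn):
    c=bot.read_camera(n); np.save('pics/%s.npy'%fn,c,allow_pickle=True)
    cv2.imwrite('pics/%s.png'%fn,c['pixels'][...,::-1]); return c
def load(fn): return np.load('pics/%s.npy'%fn,allow_pickle=True).item()
def K(c):
    f=c['pixels'].shape[0]/2/np.tan(np.radians(c['fovy'])/2)
    return np.array([[f,0,c['cx']],[0,f,c['cy']],[0,0,1]])
def rays(c,uv):
    uv=np.array(uv,float).reshape(-1,1,2)
    s=cv2.undistortPoints(uv,K(c),np.array([c['k1'],0,0,0.]))[:,0]
    return np.c_[s[:,0],-s[:,1],-np.ones(len(s))]
def pts(c,uv,d=None):
    uv=np.array(uv,float).reshape(-1,2)
    if d is None: d=np.array([c['depth'][int(round(v)),int(round(u))] for u,v in uv])
    return np.array(c['xyz'])+(rays(c,uv)*np.array(d)[:,None])@rot(c['attitude']).T
def cloud(c):
    h,w=c['depth'].shape; u,v=np.meshgrid(np.arange(w),np.arange(h))
    return pts(c,np.c_[u.ravel(),v.ravel()],c['depth'].ravel()).reshape(h,w,3)
def proj(c,P):
    P=(np.array(P,float).reshape(-1,3)-c['xyz'])@rot(c['attitude']); P=P*[1,-1,-1]
    return cv2.projectPoints(P,np.zeros(3),np.zeros(3),K(c),np.array([c['k1'],0,0,0.]))[0][:,0]
def onz(c,uv,z):
    r=rays(c,uv)@rot(c['attitude']).T; o=np.array(c['xyz']); return o+r*((z-o[2])/r[:,2])[:,None]
E
python3 - <<'E'
from h import *
print(bot.read_state())
for n in ['side','top','wrist']:
    c=snap(n,n+'0'); print(n,{k:v for k,v in c.items() if k not in('pixels','depth')})
E
```

```text
{'time': 0.0, 'q': array([ 1.23209075e+00,  2.64723018e-01,  1.60534408e+00,  3.51512685e-06,
        1.27369731e+00, -3.68934590e-02]), 'joint_vel': array([-0.00017075,  0.00230623,  0.00041835,  0.00070927,  0.00044404,
        0.00089679]), 'joint_torque': array([ 2.85833943e-03, -5.15092993e+01, -3.67326558e+01,  2.45033033e-05,
        1.29904298e-02,  1.51988502e-05]), 'tool_pos': array([0.20040344, 0.64381696, 0.22999848]), 'tcp_rot': array([-0.47222793, -3.10548318,  0.00334997]), 'wrist_force': array([-0.05181029,  0.29245577,  0.0783984 ]), 'torque': array([-0.0072462 ,  0.01450949, -0.02052875]), 'width': 1.0034435500634395}
side {'fovy': 50.560860792582375, 'cx': 262.1600360411784, 'cy': 198.02496150188702, 'k1': -0.11902312412189336, 'xyz': array([ 0.08598329, -0.71527653,  0.85019738]), 'attitude': array([ 0.8916507 , -0.26132922, -0.49822069])}
top {'fovy': 44.40499404972464, 'cx': 259.1363813283156, 'cy': 190.77163905739314, 'k1': -0.11349562658996194, 'xyz': array([0.25409376, 0.08506887, 1.61019868]), 'attitude': array([ 0.16256904, -0.16113755, -1.5401737 ])}
wrist {'fovy': 60.70608787407652, 'cx': 254.21074682038687, 'cy': 194.66861305350702, 'k1': 0.028283499631166012, 'xyz': array([0.12810866, 0.66591367, 0.37251042]), 'attitude': array([-0.25920249, -0.18890454,  1.2588003 ])}
```

View pics/side0.png

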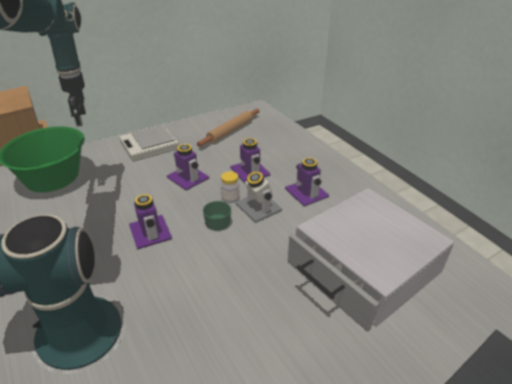

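View pics/top0.png

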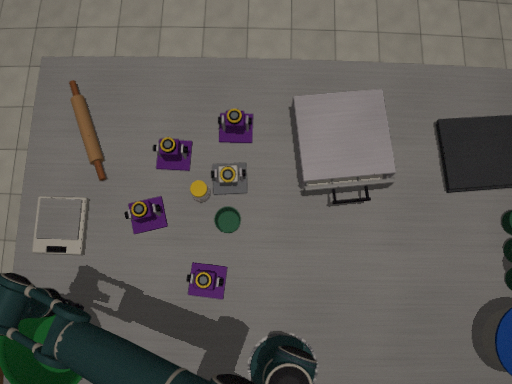

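View pics/wrist0.png

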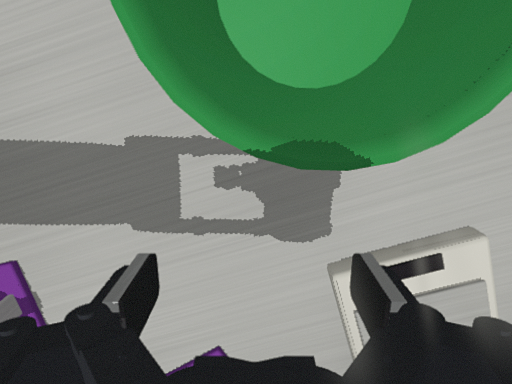

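Side and top views show the arm at the left. The unit is at the robot's right, with its box around (343,137) in the top view and its handle at (349,196). The grey and white camera stand is at (228,177), the case at (228,219) and the jar at (200,189). The purple stands are decoys. Next I'll measure.

```bash
python3 - <<'E'
from h import *
c=load('top0');s=load('side0')
for n,im,b,z in [('tcam',c,(170,120,270,250),6),('tcab',c,(280,80,410,220),6),('scam',s,(190,155,300,240),7),('scab',s,(280,180,460,330),4)]:
    x0,y0,x1,y1=b
    cv2.imwrite('pics/%s.png'%n,cv2.resize(im['pixels'][y0:y1,x0:x1,::-1],None,fx=z,fy=z,interpolation=2)[:600,:800] if n!='tcab' else cv2.resize(im['pixels'][y0:y1,x0:x1,::-1],None,fx=4.2,fy=4.2,interpolation=2))
# lid plane of cabinet
X=cloud(c); m=(abs(X[...,2]-.12)<.006); m[:, :285]=0; m[:,400:]=0;m[200:]=0
u8=m.astype(np.uint8); n,l,st,_=cv2.connectedComponentsWithStats(u8); i=1+st[1:,4].argmax(); P=X[l==i]
print(st[i],P[:,2].mean()); r=cv2.minAreaRect(P[:,:2].astype(np.float32)); print(r,cv2.boxPoints(r))
E
```

```text
[ 293   89  103   92 7041] 0.11948390273481135
((0.7721383571624756, -0.18796464800834656), (0.30173641443252563, 0.3123454451560974), 7.135501861572266) [[ 0.6030394  -0.05174175]
 [ 0.64183784 -0.36166814]
 [ 0.94123733 -0.32418755]
 [ 0.9024389  -0.01426116]]
```

View pics/tcam.png

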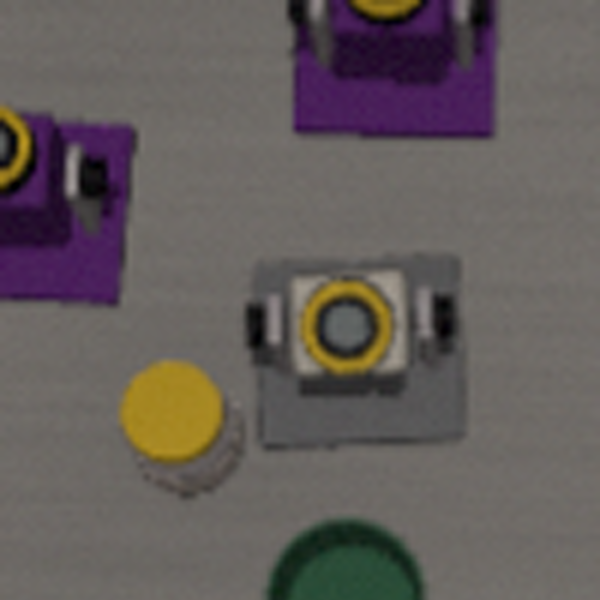

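View pics/tcab.png

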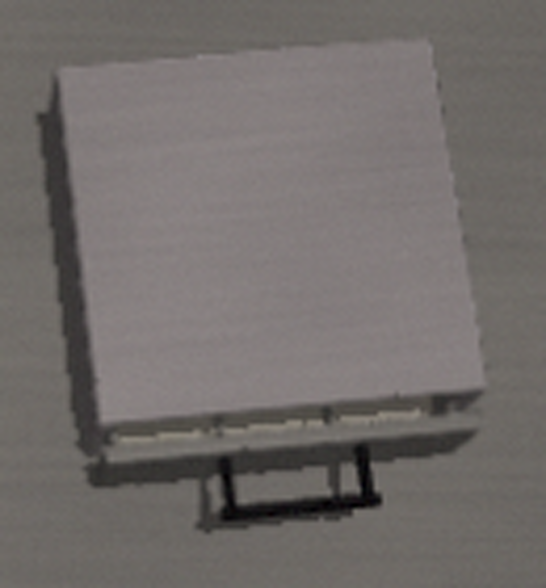

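View pics/scam.png

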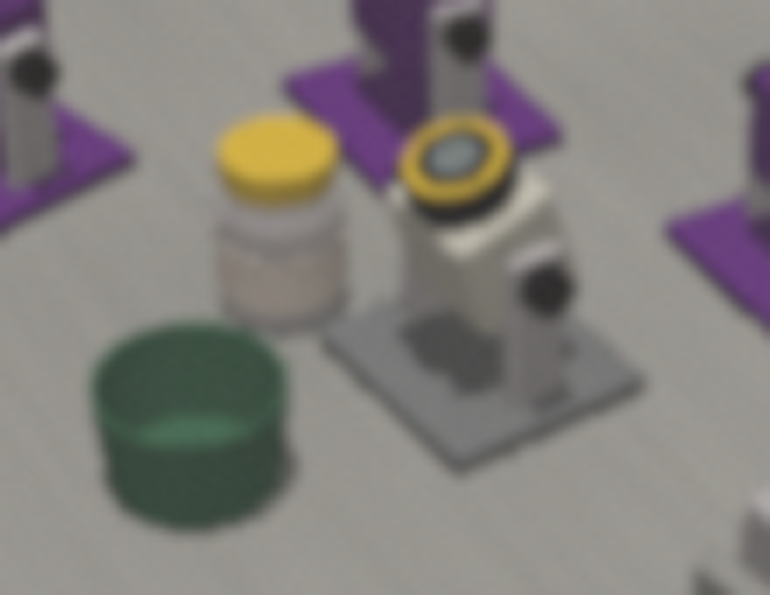

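View pics/scab.png

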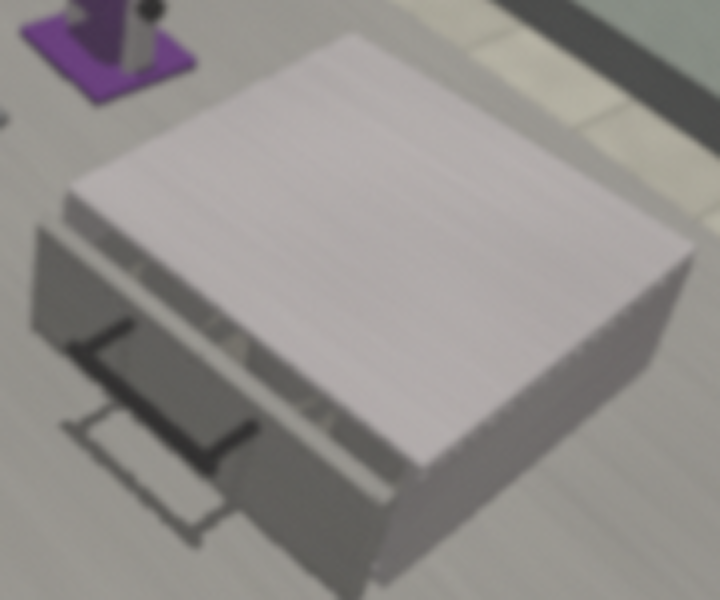

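The crops show the bar from about (333.5,202.5) to (370,198.5) in the top view. In the side view it runs from about (280+73/4, 180+347/4) to (280+207/4, 180+467/4). The lens ring is at about (228,174) in the top view and (255,177) in the side view.

```bash
python3 - <<'E'
from h import *
c=load('top0');s=load('side0')
print('bar top@z85',onz(c,[(333.6,202.6),(370,198.6),(351.8,200.6)],.085))
print('bar side@85',onz(s,[(298.5,267),(332,297.5),(315.3,281)],.085))
M=[.6224,-.2067,0]; a=np.radians(7.14); ex=np.array([np.cos(a),np.sin(a),0]); 
print('exp handle shut',M-ex*.06)
Pb=cloud(c)[190:210,325:380].reshape(-1,3); k=(Pb[:,2]>.075)&(Pb[:,2]<.1); d=(Pb-M)@ex; k&=(d<-.045); print('bar pts',k.sum(), d[k].mean(),Pb[k].mean(0))
# lens: yellow pixels
def tri(o1,r1,o2,r2):
    A=np.stack([r1,-r2],1); t=np.linalg.lstsq(A,o2-o1,rcond=None)[0]; return (o1+r1*t[0]+o2+r2*t[1])/2, np.linalg.norm(o1+r1*t[0]-o2-r2*t[1])
cen={}
for n,im,b in [('top',c,(212,160,242,192)),('side',s,(240,165,272,190))]:
    x0,y0,x1,y1=b; hsv=cv2.cvtColor(im['pixels'],cv2.COLOR_RGB2HSV); m=cv2.inRange(hsv,(18,120,60),(35,255,255))
    mm=np.zeros_like(m); mm[y0:y1,x0:x1]=m[y0:y1,x0:x1]
    cnt=max(cv2.findContours(mm,cv2.RETR_EXTERNAL,cv2.CHAIN_APPROX_NONE)[0],key=len)
    e=cv2.fitEllipse(cv2.convexHull(cnt)); cen[n]=e[0]
    X=cloud(im); P=X[mm>0]; P=P[(P[:,2]>.08)&(P[:,2]<.16)]
    cc=np.median(P,0); P=P[np.linalg.norm(P-cc,axis=1)<.035]
    u,sv,vt=np.linalg.svd(P-P.mean(0)); nn=vt[2]*np.sign(vt[2][2])
    print(n,e,len(P),P.mean(0),'normal',nn,'tilt',np.arccos(nn[2]),sv)
r1=rays(c,[cen['top']])[0]@rot(c['attitude']).T; r2=rays(s,[cen['side']])[0]@rot(s['attitude']).T
print('tri',tri(np.array(c['xyz']),r1,np.array(s['xyz']),r2))
# base rect grey: corner pixels top crop
corn=np.array([(257,258),(460,255),(466,438),(260,448)])/6+[170,120]
B=onz(c,corn,.01); print('base',B,B.mean(0))
E
```

```text
bar top@z85 [[ 0.54024826 -0.15664732  0.085     ]
 [ 0.55664588 -0.27860264  0.085     ]
 [ 0.54842959 -0.21740451  0.085     ]]
bar side@85 [[ 0.54310298 -0.15747632  0.085     ]
 [ 0.55501517 -0.27930038  0.085     ]
 [ 0.55182961 -0.21726457  0.085     ]]
exp handle shut [ 0.56286528 -0.21415765  0.        ]
bar pts 180 -0.06941912431080026 [ 0.5533671  -0.21411423  0.08873903]
top ((227.2538299560547, 174.1342315673828), (14.82100772857666, 15.391067504882812), 15.97898006439209) 108 [0.6182292  0.19543597 0.12789309] normal [-0.30491948 -0.00385607  0.95237033] tilt 0.30987948479106914 [0.15671    0.15103601 0.03951855]
side ((254.63235473632812, 177.6738739013672), (11.283308982849121, 15.274726867675781), 72.85106658935547) 78 [0.61741727 0.18796818 0.12661617] normal [-0.27575152  0.00228765  0.96122623] tilt 0.27938131465224064 [0.13203899 0.12511717 0.01477643]
tri (array([0.61891468, 0.19510768, 0.12484448]), np.float64(0.001024996896579949))
base [[0.6857464  0.25625867 0.01      ]
 [0.69043477 0.13707711 0.01      ]
 [0.58093103 0.13030946 0.01      ]
 [0.57206058 0.2493697  0.01      ]] [0.6322932  0.19325373 0.01      ]
```

The unit's yaw is 7.1°. The handle is at (0.550, -0.217) at z 0.085, which puts the drawer about 1 cm open. The lens is near (0.618, 0.195, 0.127) and tilts about 0.3 rad towards the robot. My moves can't tilt the tool, so the cutter will have to be pivoted in the hand. Next I compute the approach to the gap behind the bar.

```bash
cat >> h.py <<'E'
def to(P,yaw=None,st=None):
    """delta in tool axes mm, turn deg to have tool y along yaw (mod 180)"""
    st=st or bot.read_state(); T=rot(st['tcp_rot']); d=T.T@(np.array(P)-st['tool_pos'])*1000
    out=list(np.round(d,1))
    if yaw is not None:
        ty=T[:,1]; a=np.degrees(np.arctan2(ty[1],ty[0])); t=(a-yaw+90)%180-90  # tool z down: positive turn = negative world yaw
        out.append(round(t,2))
    print('t',round(st['time'],2),'q',np.round(st['q'],2),'d',out,'F',np.round(st['wrist_force'],1),'tcp',np.round(st['tool_pos'],4),'w',round(st['width'],3))
    return out
E
python3 - <<'E'
from h import *
print(rot(bot.read_state()['tcp_rot']).round(3))
to([.5753,-.2126,.23],97.14)
E
```

```text
[[-0.955  0.297 -0.001]
 [ 0.297  0.955 -0.002]
 [ 0.    -0.002 -1.   ]]
t 0.15 q [ 1.23  0.26  1.61 -0.    1.27 -0.04] d [np.float64(-612.5), np.float64(-706.4), np.float64(1.5), np.float64(-24.43)] F [ 0.1 -0.5 -0.6] tcp [0.2005 0.644  0.2303] w 0.999
```

move_arm(
  steps=[
    [-612.5,-706.4,0,155.6,0],
    [-612.5,-706.4,0,155.6,0],
    [-612.5,-706.4,0,155.6,0],
    [-612.5,-706.4,0,155.6,0],
    [-612.5,-706.4,0,155.6,0],
    [-612.5,-706.4,0,155.6,0],
    [-612.5,-706.4,0,155.6,0],
    [-612.5,-706.4,0,155.6,0],
    [-612.5,-706.4,0,155.6,0],
    [-612.5,-706.4,0,155.6,0],
    [-612.5,-706.4,0,155.6,0],
    [-612.5,-706.4,0,155.6,0],
    [-612.5,-706.4,0,155.6,0],
    [-612.5,-706.4,0,155.6,0],
    [-612.5,-706.4,0,155.6,0],
    [-612.5,-706.4,0,155.6,0],
    [-612.5,-706.4,0,155.6,0],
    [-612.5,-706.4,0,155.6,0],
    [-612.5,-706.4,0,155.6,0],
    [-612.5,-706.4,0,155.6,0],
  ],
)

```text
time: 2.15
tool_pos: [0.5764, -0.2163, 0.2305]
tcp_rot: [3.135, 0.188, -0.0]
wrist_force: [-0.3, 0.5, 0.3]
width: -0.001
```

```bash
python3 - <<'E'
from h import *
to([.5753,-.2126,.062],-82.86)
snap('wrist','w1')
E
```

```text
t 2.15 q [-0.4   0.15  1.74 -0.    1.25  1.05] d [np.float64(-0.7), np.float64(-4.1), np.float64(168.5), np.float64(-0.28)] F [-0.3  0.5  0.3] tcp [ 0.5764 -0.2163  0.2305] w -0.001
```

View pics/w1.png

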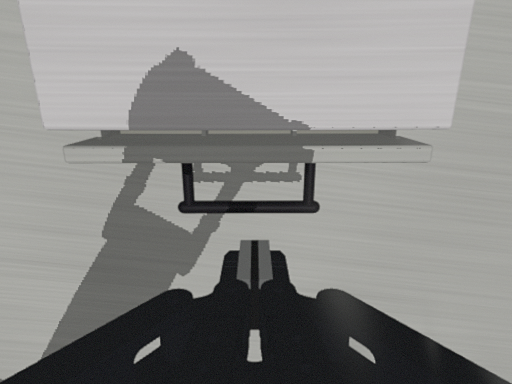

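The bar runs from (181,207) to (317,207) in the wrist view. The front's outer top edge is at row ~160.

```bash
python3 - <<'E'
from h import *
c=load('w1'); print(c['xyz'],proj(c,[[.5764,-.2163,.2305],[.5764,-.2163,.0905]]))
M=np.array([.6224,-.2067,0]); a=np.radians(7.14); ex=np.array([np.cos(a),np.sin(a),0]);ey=np.array([-ex[1],ex[0],0])
def un(P): P=np.array(P)-M; return np.c_[P@ex,P@ey,P[:,2]].round(4)
X=cloud(c)
m=X[203:212,184:315].reshape(-1,3); m=m[(m[:,2]>.06)&(m[:,2]<.1)]; print('bar',len(m),un([m.mean(0)]),un(m).min(0),un(m).max(0))
print('at z=.085',un(onz(c,[(181,207),(317,207),(250,161),(250,128)],.085)))
print('front top edge z=.105',un(onz(c,[(70,155),(430,155),(250,161),(250,147)],.105)))
print('front pts',un(pts(c,[(250,155),(100,155),(400,155),(250,100),(60,120),(440,120)])))
E
```

```text
[ 0.6514118  -0.20780076  0.37294098] [[253.07319164 256.35197689]
 [253.54148448 181.4184548 ]]
bar 1177 [[-0.0711  0.0005  0.0902]] [-0.0759 -0.0591  0.0869] [-0.0669  0.06    0.0926]
at z=.085 [[-0.0726  0.0638  0.085 ]
 [-0.0732 -0.0626  0.085 ]
 [-0.0295 -0.0007  0.085 ]
 [-0.0006 -0.001   0.085 ]]
front top edge z=.105 [[-0.0199  0.146   0.105 ]
 [-0.0215 -0.1484  0.105 ]
 [-0.0254 -0.001   0.105 ]
 [-0.0138 -0.0011  0.105 ]]
front pts [[-0.0204 -0.0011  0.105 ]
 [-0.0199  0.1216  0.1054]
 [-0.0212 -0.1241  0.105 ]
 [ 0.0233 -0.0016  0.1199]
 [ 0.009   0.141   0.1188]
 [ 0.0076 -0.1441  0.119 ]]
```

move_arm(
  steps=[
    [0,-4,40,0,0],
    [0,-4,85,0,0],
    [0,-4,130,0,0],
    [0,-4,160,0,0],
    [0,-4,168,0,0],
    [0,-4,168,0,0],
  ],
)

```text
time: 2.8
tool_pos: [0.5735, -0.2066, 0.062]
tcp_rot: [-3.134, -0.196, 0.005]
wrist_force: [0.1, -0.4, 0.7]
width: -0.001
```

move_arm(
  steps=[
    [-2,0,0,0,0],
    [-5,0,0,0,0],
    [-8,0,0,0,0],
    [-12,0,0,0,0],
    [-18,0,0,0,0],
    [-26,0,0,0,0],
    [-35,0,0,0,0],
    [-45,0,0,0,0],
    [-56,0,0,0,0],
    [-67,0,0,0,0],
    [-78,0,0,0,0],
    [-89,0,0,0,0],
    [-100,0,0,0,0],
    [-111,0,0,0,0],
    [-122,0,0,0,0],
    [-132,0,0,0,0],
    [-141,0,0,0,0],
    [-149,0,0,0,0],
    [-155,0,0,0,0],
    [-158,0,0,0,0],
  ],
)

```text
time: 4.8
tool_pos: [0.4172, -0.2275, 0.063]
tcp_rot: [-3.135, -0.194, 0.001]
wrist_force: [1.7, 1.1, -0.3]
width: -0.006
```

move_arm(
  steps=[
    [-1,0,0,0,0],
    [-3,0,0,0,0],
    [-5,0,0,0,0],
    [-7,0,0,0,0],
    [-9,0,0,0,0],
    [-10,0,0,0,0],
    [-10,0,0,0,0],
  ],
)

```text
time: 5.5
tool_pos: [0.4119, -0.2284, 0.0634]
tcp_rot: [3.136, 0.192, 0.012]
wrist_force: [14.9, 5.4, -10.6]
width: 0.001
```

```bash
python3 - <<'E'
from h import *
to([.5753,-.2126,.062],-82.86)
for n in ['wrist','top','side']: snap(n,n[0]+'2')
c=load('t2');cv2.imwrite('pics/t2c.png',cv2.resize(c['pixels'][120:270,270:420,::-1],None,fx=4,fy=4,interpolation=2))
E
```

```text
t 5.5 q [-0.56  0.05  2.19  0.01  0.9   0.88] d [np.float64(164.1), np.float64(4.2), np.float64(2.7), np.float64(-0.14)] F [ 14.9   5.4 -10.6] tcp [ 0.4119 -0.2284  0.0634] w 0.001
```

View pics/t2c.png

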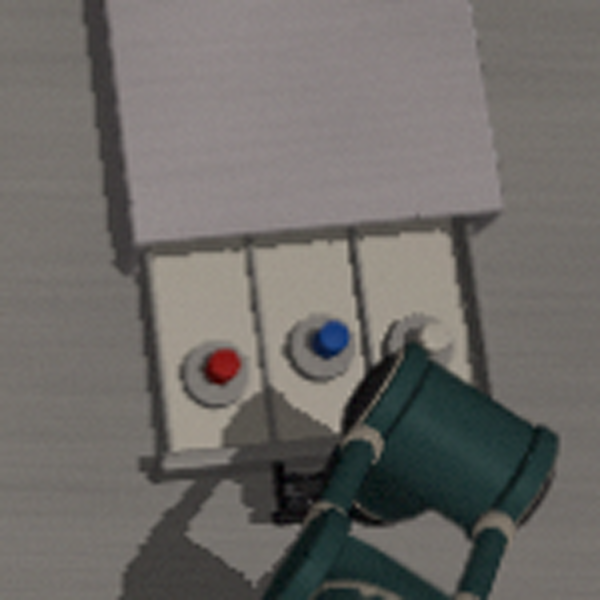

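View pics/w2.png

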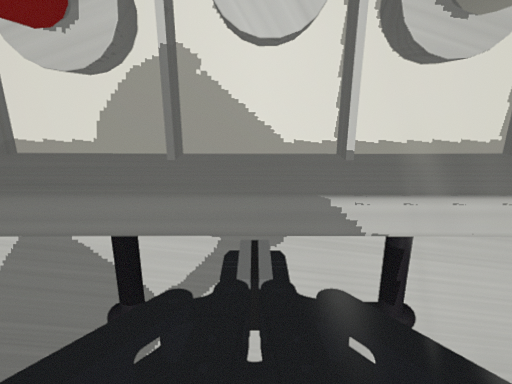

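View pics/s2.png

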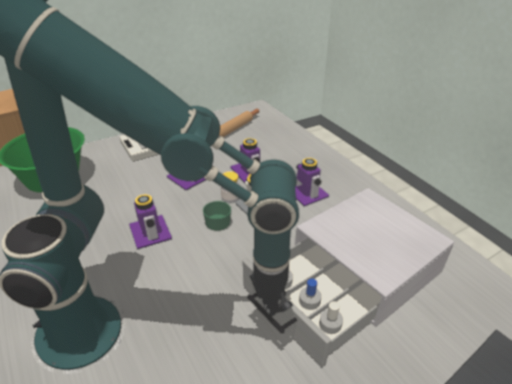

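The drawer is at its stop: there is 15 N of resistance and the bar is about 0.1685 m out. All three cutters are standing. Red is in the left lane, with its grip top at (325.5,212) in the top view. I'll release the bar and rise, moving towards red.

```bash
python3 - <<'E'
from h import *
c=load('t2')
X=cloud(c); hsv=cv2.cvtColor(c['pixels'],cv2.COLOR_RGB2HSV); m=(cv2.inRange(hsv,(0,150,60),(8,255,255))|cv2.inRange(hsv,(172,150,60),(180,255,255)))
m[:, :300]=0;m[:,345:]=0
ys,xs=np.where(m);P=X[m>0]; print(xs.mean(),ys.mean(),P.mean(0),np.percentile(P[:,2],[10,50,90])); k=P[:,2]>.09; print(P[k].mean(0))
st=bot.read_state(); to([P[k][:,0].mean(),P[k][:,1].mean(),.23],-82.86)
E
```

```text
325.3333333333333 211.22916666666666 [ 0.50392101 -0.1236692   0.12519204] [0.08680189 0.09607373 0.09964775]
[ 0.50438546 -0.12311824  0.13400353]
t 5.65 q [-0.56  0.05  2.19  0.01  0.9   0.88] d [np.float64(105.9), np.float64(-93.1), np.float64(-165.8), np.float64(-0.12)] F [ 14.9   5.6 -10. ] tcp [ 0.4119 -0.2284  0.0634] w 0.004
```

move_arm(
  steps=[
    [5,0,0,0,0],
    [9,0,0,0,0],
    [9,0,-20,0,0],
    [9,0,-70,0,0],
    [9,0,-120,0,0],
    [30,-45,-160,0,50],
    [60,-90,-165,0,50],
    [70,-93,-165,0,50],
    [70,-93,-165,0,50],
  ],
)

```text
time: 6.55
tool_pos: [0.468, -0.1263, 0.2298]
tcp_rot: [3.134, 0.2, 0.004]
wrist_force: [-0.3, -0.1, 0.1]
width: 0.501
```

```bash
python3 - <<'E'
from h import *
to([.5,-.124,.062],-82.86)
snap('wrist','w3');snap('top','t3')
c=load('t3');cv2.imwrite('pics/t3c.png',cv2.resize(c['pixels'][120:270,270:420,::-1],None,fx=4,fy=4,interpolation=2))
E
```

```text
t 6.55 q [-0.32 -0.1   2.    0.    1.24  1.13] d [np.float64(31.6), np.float64(1.7), np.float64(167.8), np.float64(0.17)] F [-0.3 -0.1  0.1] tcp [ 0.468  -0.1263  0.2298] w 0.501
```

View pics/w3.png

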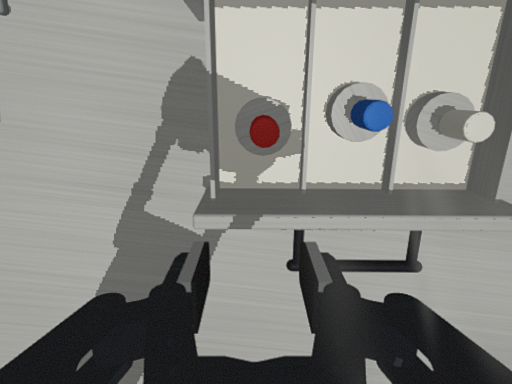

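View pics/t3c.png

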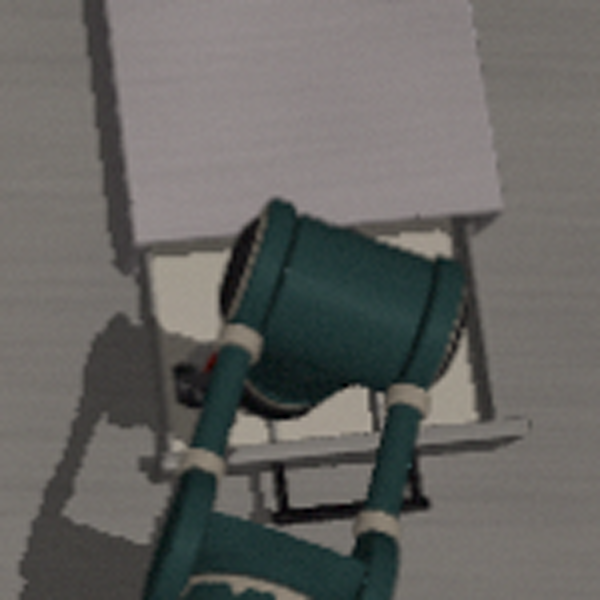

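In the wrist view the red grip top is centred at about (264,131) and the ring outline at about (263,127).

```bash
python3 - <<'E'
from h import *
c=load('w3');t=load('t2')
M=np.array([.6224,-.2067,0]); a=np.radians(7.14); ex=np.array([np.cos(a),np.sin(a),0]);ey=np.array([-ex[1],ex[0],0])
def un(P): P=np.array(P)-M; return np.c_[P@ex,P@ey,P[:,2]].round(4)
hsv=cv2.cvtColor(c['pixels'],cv2.COLOR_RGB2HSV); m=(cv2.inRange(hsv,(0,150,40),(8,255,255))|cv2.inRange(hsv,(172,150,40),(180,255,255)))
m[:80]=0;m[170:]=0;m[:,:235]=0;m[:,300:]=0
X=cloud(c);P=X[m>0];k=P[:,2]>.09;print(k.sum(),P[k].mean(0),un([P[k].mean(0)]),np.percentile(P[:,2],[2,50,98]))
e=cv2.fitEllipse(cv2.convexHull(max(cv2.findContours(m,0,1)[0],key=len)));print(e,onz(c,[e[0]],.096))
# ring
R_=X[90:165,225:300].reshape(-1,3);k=(R_[:,2]>.04)&(R_[:,2]<.055);r=cv2.minEnclosingCircle(R_[k][:,:2].astype(np.float32));print('ring',k.sum(),r,np.median(R_[k][:,2]))
k2=(R_[:,2]<.03);print('floor',np.median(R_[k2][:,2]))
# triangulate with top
r1=rays(c,[e[0]])[0]@rot(c['attitude']).T; o1=np.array(c['xyz'])
for uv in [(325.5,211.75),(325.3,211.2)]:
    r2=rays(t,[uv])[0]@rot(t['attitude']).T;o2=np.array(t['xyz'])
    s=np.linalg.lstsq(np.stack([r1,-r2],1),o2-o1,rcond=None)[0]; print('tri',o1+r1*s[0],o2+r2*s[1])
print('front edge',un(onz(c,[(250,215),(250,190),(200,226),(490,228),(250,228)],.105)))
F=X[195:214,240:400].reshape(-1,3);print(un([F.mean(0)]))
r=onz(c,[e[0]],.096)[0]; to([r[0],r[1],.059],-82.86)
E
```

```text
706 [ 0.51351739 -0.12930402  0.09633478] [[-0.0984  0.0903  0.0963]] [0.08114515 0.09555623 0.09723552]
((263.99713134765625, 131.08721923828125), (28.864274978637695, 32.133243560791016), 171.0322265625) [[ 0.51396557 -0.12911137  0.096     ]]
ring 1766 ((0.5128743052482605, -0.1297566443681717), 0.027781223878264427) 0.04678787502138687
floor 0.02086108076080595
tri [ 0.51152694 -0.13012199  0.07241543] [ 0.51106704 -0.1313925   0.07251742]
tri [ 0.51207073 -0.12989663  0.0776746 ] [ 0.51203125 -0.13000666  0.0776834 ]
front edge [[-0.169   0.1021  0.105 ]
 [-0.1464  0.1021  0.105 ]
 [-0.1794  0.146   0.105 ]
 [-0.1803 -0.1063  0.105 ]
 [-0.1813  0.1021  0.105 ]]
[[-0.168   0.0364  0.077 ]]
t 6.65 q [-0.32 -0.1   2.   -0.    1.24  1.13] d [np.float64(47.8), np.float64(7.1), np.float64(169.1), np.float64(0.06)] F [-0.4 -0.8 -0.2] tcp [ 0.4659 -0.1279  0.2281] w 0.497
```

Red is at (0.513, -0.1295). Its top measures z 0.096, the ring 0.047 and the floor 0.021, which matches the text. I'll descend and grip lightly.

move_arm(
  newtons=20,
  steps=[
    [40,7,0,0,55],
    [47.5,7.1,10,0,55],
    [47.5,7.1,50,0,55],
    [47.5,7.1,95,0,55],
    [47.5,7.1,135,0,55],
    [47.5,7.1,160,0,55],
    [47.5,7.1,169,0,55],
    [47.5,7.1,169,0,55],
    [47.5,7.1,169,0,0],
    [47.5,7.1,169,0,0],
    [47.5,7.1,169,0,0],
    [47.5,7.1,169,0,0],
    [47.5,7.1,169,0,0],
    [47.5,7.1,169,0,0],
  ],
)

```text
time: 8.05
tool_pos: [0.5155, -0.1295, 0.0609]
tcp_rot: [3.134, 0.195, 0.004]
wrist_force: [-1.6, 0.0, 5.8]
width: 0.295
```

```bash
python3 - <<'E'
from h import *
to([.5133,-.1295,.059],-82.86)
snap('wrist','w4')
E
```

```text
t 8.05 q [-0.29  0.16  2.07 -0.    0.91  1.15] d [np.float64(-2.2), np.float64(-0.3), np.float64(1.9), np.float64(-0.01)] F [-1.6  0.   5.8] tcp [ 0.5155 -0.1295  0.0609] w 0.295
```

View pics/w4.png

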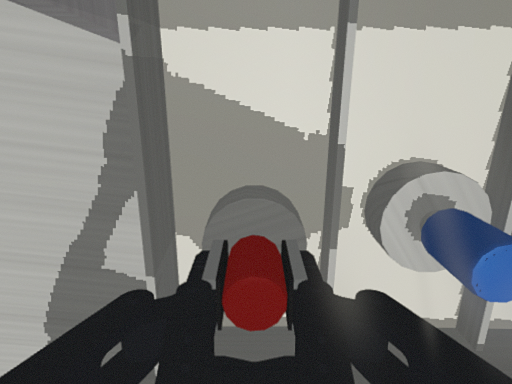

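move_arm(
  steps=[
    [0,0,-10,0,0],
    [0,0,-30,0,0],
    [0,0,-48,0,0],
    [0,0,-55,0,0],
    [-10,0,-55,0,0],
    [-22,0,-55,0,0],
    [-32,0,-55,0,0],
    [-36,0,-55,0,0],
    [-36,0,-55,0,0],
  ],
)

```text
time: 9.0
tool_pos: [0.477, -0.1334, 0.1135]
tcp_rot: [-3.135, -0.194, 0.002]
wrist_force: [0.0, 0.5, -2.2]
width: 0.296
```

```bash
python3 - <<'E'
from h import *
to([.5133,-.1295,.059],-82.86)
snap('wrist','w5')
E
```

```text
t 9.0 q [-0.32  0.03  2.1   0.    1.01  1.12] d [np.float64(36.6), np.float64(0.6), np.float64(54.4), np.float64(-0.07)] F [ 0.   0.5 -2.2] tcp [ 0.477  -0.1334  0.1135] w 0.296
```

View pics/w5.png

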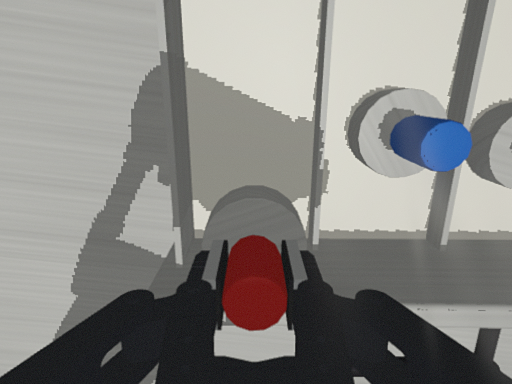

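move_arm(
  steps=[
    [-2,0,0,0,0],
    [-4,0,0,0,0],
    [-6,0,0,0,0],
    [-7,0,0,0,0],
    [-8,0,0,0,0],
    [-9,0,0,0,0],
    [-10,0,0,0,0],
  ],
)

```text
time: 9.75
tool_pos: [0.472, -0.1348, 0.116]
tcp_rot: [3.135, 0.194, 0.011]
wrist_force: [6.9, 1.3, 1.1]
width: 0.3
```

```bash
python3 - <<'E'
from h import *
to([.5133,-.1295,.059],-82.86)
snap('wrist','w6')
E
```

```text
t 9.75 q [-0.33  0.01  2.11  0.    1.01  1.12] d [np.float64(41.2), np.float64(-0.2), np.float64(57.3), np.float64(-0.07)] F [6.9 1.3 1.1] tcp [ 0.472  -0.1348  0.116 ] w 0.3
```

View pics/w6.png

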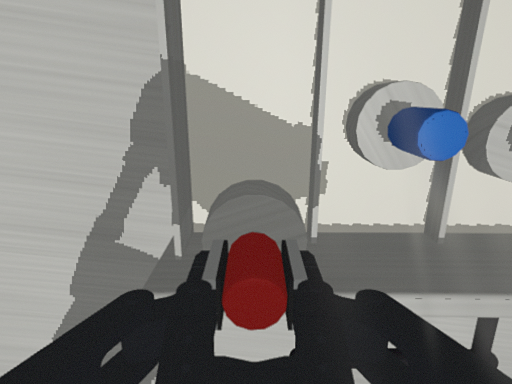

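move_arm(
  steps=[
    [-1,0,0,0,0],
    [-2,0,0,0,0],
    [-3,0,0,0,0],
    [-4,0,0,0,0],
    [-5,0,0,0,0],
    [-6,0,0,0,0],
    [-7,0,0,0,0],
    [-8,0,0,0,0],
    [-8,0,0,0,0],
  ],
)

```text
time: 10.7
tool_pos: [0.4664, -0.1365, 0.1178]
tcp_rot: [3.133, 0.194, 0.019]
wrist_force: [9.7, 2.5, 3.3]
width: 0.293
```

```bash
python3 - <<'E'
from h import *
to([.5133,-.1295,.059],-82.86)
snap('wrist','w7')
E
```

```text
t 10.7 q [-0.34 -0.    2.12  0.    1.01  1.11] d [np.float64(46.7), np.float64(-1.4), np.float64(59.3), np.float64(-0.07)] F [9.7 2.5 3.3] tcp [ 0.4664 -0.1365  0.1178] w 0.293
```

View pics/w7.png

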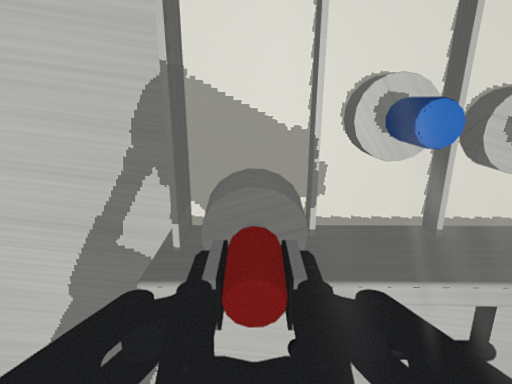

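```bash
cat >> h.py <<'E'
def cutter(fn,v0=165,v1=262,off=0.,H=None):
    """cutter axis in tool frame from ring-top depth + red pixels"""
    c=load(fn)
    hsv=cv2.cvtColor(c['pixels'],cv2.COLOR_RGB2HSV)
    red=(cv2.inRange(hsv,(0,150,40),(8,255,255))|cv2.inRange(hsv,(172,150,40),(180,255,255)))>0
    d=c['depth']; X=cloud(c); C=rot(c['attitude'])
    L=((X-c['xyz'])@C)  # camera frame
    return c,red,L
E
python3 - <<'E'
from h import *
for fn in ['w4','w5','w6','w7']:
    c,red,L=cutter(fn)
    m=np.zeros(red.shape,bool); m[165:235,215:295]=1; m&=~red&(hsv:=cv2.cvtColor(c['pixels'],cv2.COLOR_RGB2HSV)[...,1]<40)
    D=-L[...,2]
    mm=m&(D<.235)&(D>.1)
    P=L[mm]; 
    if len(P)<50: print(fn,len(P),np.percentile(D[m],[5,50,95])); continue
    # convert to world-ish with camera attitude
    W=P@rot(c['attitude']).T+c['xyz']
    # robust plane
    cc=W.mean(0)
    for _ in range(5):
        u,s,vt=np.linalg.svd(W-W.mean(0),full_matrices=False); n=vt[2]*np.sign(vt[2][2]); r=(W-W.mean(0))@n; W=W[abs(r)<max(.0015,2*r.std())]
    a=np.radians(7.14); ex=np.array([np.cos(a),np.sin(a),0])
    print(fn,len(W),'mean',W.mean(0),'n',n.round(3),'lean -ex',np.arctan2(-n@ex,n[2]).round(3),'std',r.std())
    G=(L@rot(c['attitude']).T+c['xyz'])[red]; G=G[abs(G[:,2]-np.median(G[:,2]))<.04]
    zt=G[:,2].max(); print('   red z',np.percentile(G[:,2],[1,50,99]))
E
```

```text
w4 5166 mean [ 0.53641451 -0.1276246   0.03528444] n [0.831 0.097 0.547] lean -ex -0.992 std 0.004011398425985242
   red z [0.06092333 0.09487213 0.09691508]
w5 2839 mean [ 0.49191908 -0.13220049  0.09885869] n [0.246 0.023 0.969] lean -ex -0.249 std 0.0022783890131161505
   red z [0.11321935 0.14739246 0.14944448]
w6 3075 mean [ 0.48853033 -0.13339113  0.10244592] n [0.119 0.013 0.993] lean -ex -0.12 std 0.0020198578051797257
   red z [0.11599766 0.14966164 0.15197843]
w7 3548 mean [ 0.48651236 -0.13468209  0.10634666] n [-0.02  -0.001  1.   ] lean -ex 0.02 std 0.001992254893765334
   red z [0.11852898 0.15060347 0.15441801]
```

```bash
cat > tilt.py <<'E'
from h import *
def plane(W,tol,rng=np.random.default_rng(0),n0=None):
    best=None
    for _ in range(600):
        p=W[rng.choice(len(W),3,False)]; n=np.cross(p[1]-p[0],p[2]-p[0]); l=np.linalg.norm(n)
        if l<1e-9: continue
        n/=l
        if abs(n[2])<.75: continue
        k=abs((W-p[0])@n)<tol
        if best is None or k.sum()>best.sum(): best=k
    V=W[best]; u,s,vt=np.linalg.svd(V-V.mean(0),full_matrices=False); n=vt[2]*np.sign(vt[2][2]); return V,n
def meas(fn,exa=7.14):
    c,red,L=cutter(fn); X=L@rot(c['attitude']).T+c['xyz']
    red=cv2.erode(red.astype(np.uint8),np.ones((3,3)))>0
    lab=cv2.connectedComponentsWithStats(red.astype(np.uint8)); i=1+lab[2][1:,4].argmax(); G=X[lab[1]==i]
    V,n=plane(G,.0006); a=np.radians(exa); ex=np.array([np.cos(a),np.sin(a),0]); ey=np.array([-ex[1],ex[0],0])
    cen=V.mean(0); 
    mr=cv2.minAreaRect(np.c_[(V-cen)@ex,(V-cen)@ey].astype(np.float32))
    cen=cen+ex*mr[0][0]+ey*mr[0][1]
    print(fn,len(V),len(G),'n',n.round(3),'lean -ex',np.arctan2(-n@ex,n[2]).round(3),'lean ey',np.arctan2(n@ey,n[2]).round(3),'top centre',cen.round(4),'edge',(cen-.075*n).round(4),mr[1])
    return cen,n
if __name__=='__main__':
    import sys
    for f in sys.argv[1:]: meas(f)
E
python3 tilt.py w4 w5 w6 w7
```

```text
w4 1788 4649 n [0.027 0.015 1.   ] lean -ex -0.029 lean ey 0.011 top centre [ 0.5145 -0.1301  0.0957] edge [ 0.5125 -0.1312  0.0208] (0.02291068807244301, 0.023334136232733727)
w5 1782 4628 n [ 0.045 -0.     0.999] lean -ex -0.045 lean ey -0.006 top centre [ 0.4763 -0.1341  0.1482] edge [ 0.4729 -0.1341  0.0733] (0.02279750071465969, 0.023202603682875633)
w6 1708 4757 n [-0.009  0.009  1.   ] lean -ex 0.008 lean ey 0.01 top centre [ 0.4709 -0.1355  0.1507] edge [ 0.4716 -0.1362  0.0758] (0.022704649716615677, 0.023042578250169754)
w7 1657 5014 n [-0.144 -0.023  0.989] lean -ex 0.147 lean ey -0.005 top centre [ 0.465  -0.1372  0.1526] edge [ 0.4758 -0.1355  0.0784] (0.022656727582216263, 0.022670775651931763)
```

The tilt measurement works: 0.147 rad plus a bias of about 0.03. Another 0.13 or so is needed, so I'll keep pressing.

move_arm(
  steps=[
    [-1,0,0,0,0],
    [-2,0,0,0,0],
    [-3,0,0,0,0],
    [-4,0,0,0,0],
    [-5,0,0,0,0],
    [-6,0,0,0,0],
    [-6,0,0,0,0],
  ],
)

```text
time: 11.45
tool_pos: [0.4605, -0.1377, 0.1179]
tcp_rot: [3.132, 0.194, 0.019]
wrist_force: [8.5, -0.6, 4.0]
width: 0.298
```

```bash
python3 - <<'E'
from h import *
to([.5133,-.1295,.059],-82.86)
snap('wrist','w8')
from tilt import meas
meas('w8')
E
```

```text
t 11.45 q [-0.34 -0.01  2.13  0.    1.01  1.1 ] d [np.float64(52.7), np.float64(-1.8), np.float64(59.5), np.float64(-0.05)] F [ 8.5 -0.6  4. ] tcp [ 0.4605 -0.1377  0.1179] w 0.298
w8 1505 5280 n [-0.24  -0.005  0.971] lean -ex 0.241 lean ey 0.026 top centre [ 0.4593 -0.1379  0.1533] edge [ 0.4773 -0.1375  0.0805] (0.02191654033958912, 0.02231227606534958)
```

View pics/w8.png

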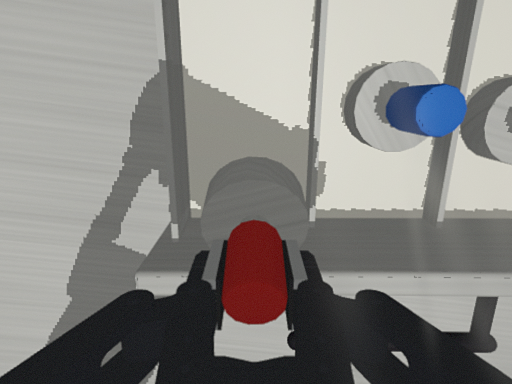

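move_arm(
  newtons=20,
  steps=[
    [-1,0,0,0,0],
    [-2,0,0,0,0],
    [-2,0,0,0,0],
    [2,0,0,0,0],
    [12,0,0,0,0],
    [16,0,0,0,0],
  ],
)

```text
time: 12.1
tool_pos: [0.4705, -0.1343, 0.1137]
tcp_rot: [-3.135, -0.195, 0.003]
wrist_force: [-0.6, -0.5, -0.8]
width: 0.296
```

move_arm(
  newtons=60,
  steps=[
    [0,0,0,0,0],
    [0,0,0,0,0],
    [0,0,-20,0,0],
    [0,0,-60,0,0],
    [0,0,-110,0,0],
    [0,0,-150,0,0],
    [0,0,-170,0,0],
    [0,0,-170,0,0],
    [0,0,-170,0,0],
  ],
)

```text
time: 13.0
tool_pos: [0.47, -0.1344, 0.2833]
tcp_rot: [-3.135, -0.195, 0.002]
wrist_force: [-0.6, 0.1, -2.1]
width: 0.288
```

```bash
python3 - <<'E'
from h import *
from tilt import meas
to([.5,.19,.28],-87)
snap('wrist','w9'); meas('w9'); snap('side','s9')
c=load('s9');cv2.imwrite('pics/s9c.png',cv2.resize(c['pixels'][150:350,200:460,::-1],None,fx=3,fy=3,interpolation=2))
E
```

```text
t 13.0 q [-0.33 -0.12  1.92 -0.    1.34  1.12] d [np.float64(69.9), np.float64(-318.2), np.float64(3.4), np.float64(4.1)] F [-0.6  0.1 -2.1] tcp [ 0.47   -0.1344  0.2833] w 0.288
w9 1509 5266 n [-0.243 -0.03   0.969] lean -ex 0.248 lean ey 0.0 top centre [ 0.4694 -0.1351  0.3187] edge [ 0.4877 -0.1329  0.246 ] (0.022123442962765694, 0.02221512794494629)
```

View pics/w9.png

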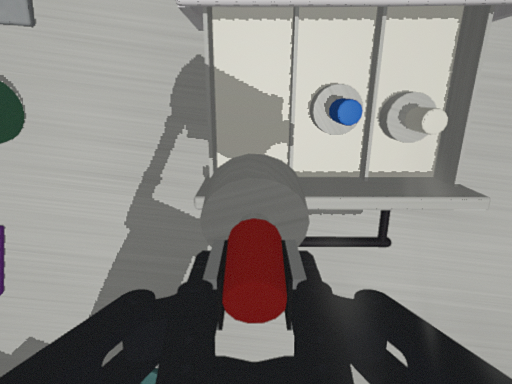

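View pics/s9c.png

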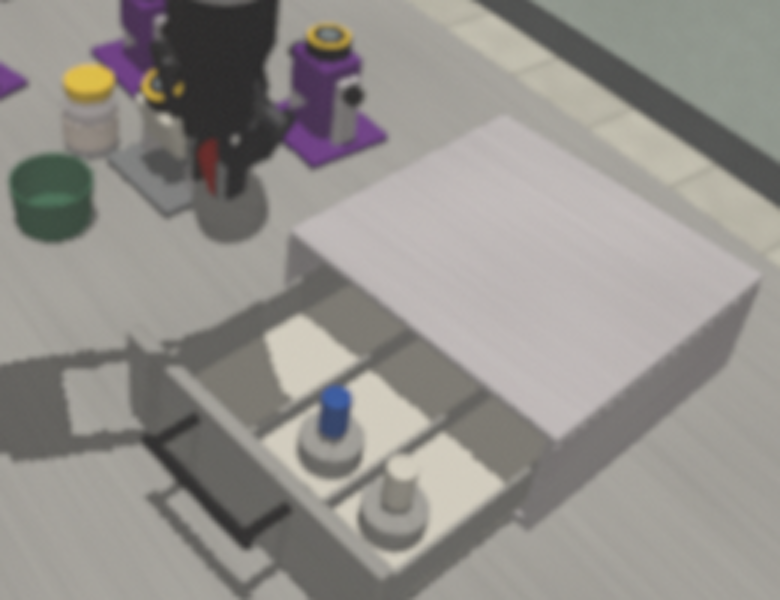

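The lift worked. The cutter leans about 0.25–0.28 rad towards -x, the drawer is still open, and blue and white are standing. Now I'll go near the lens and look at it from close up.

move_arm(
  steps=[
    [4,-40,-10,1,0],
    [8,-80,-15,2,0],
    [12,-120,-15,3,0],
    [16,-165,-15,4,0],
    [20,-210,-15,4,0],
    [28,-255,-15,4,0],
    [36,-295,-15,4,0],
    [40,-315,-15,4,0],
    [40,-318,-15,4,0],
    [40,-318,-15,4,0],
    [40,-318,-15,4,0],
  ],
)

```text
time: 14.2
tool_pos: [0.4704, 0.1849, 0.298]
tcp_rot: [3.139, 0.084, -0.003]
wrist_force: [-0.5, 0.2, -1.3]
width: 0.288
```

```bash
python3 - <<'E'
from h import *
from tilt import meas
to([.5,.19,.28],-87)
snap('wrist','w10'); meas('w10',3)
E
```

```text
t 14.2 q [ 0.33 -0.1   1.87 -0.    1.37  1.84] d [np.float64(29.9), np.float64(-3.6), np.float64(18.0), np.float64(0.07)] F [-0.5  0.2 -1.3] tcp [0.4704 0.1849 0.298 ] w 0.288
w10 1486 5291 n [-0.23  -0.015  0.973] lean -ex 0.233 lean ey -0.003 top centre [0.4696 0.1844 0.3331] edge [0.4869 0.1855 0.2602] (0.022193405777215958, 0.022560104727745056)
```

View pics/w10.png

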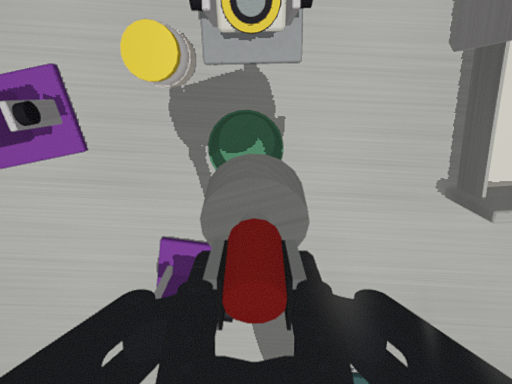

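The lens ring is at the top edge, around (252,3). I'll go a bit nearer.

move_arm(
  steps=[
    [20,0,0,0,0],
    [45,0,0,0,0],
    [55,0,0,0,0],
    [55,0,0,0,0],
    [55,0,0,0,0],
  ],
)

```text
time: 14.75
tool_pos: [0.5253, 0.1882, 0.299]
tcp_rot: [3.14, 0.083, -0.002]
wrist_force: [-0.1, 1.0, -1.1]
width: 0.292
```

```bash
python3 - <<'E'
from h import *
from tilt import *
st=bot.read_state(); to([.567,.193,.276],-87)
snap('wrist','w11'); cen,n=meas('w11',3)
c=load('w11'); X=cloud(c)
hsv=cv2.cvtColor(c['pixels'],cv2.COLOR_RGB2HSV); m=cv2.inRange(hsv,(20,120,80),(35,255,255)); m[:, :205]=0; m[:,310:]=0
lab=cv2.connectedComponentsWithStats(m);i=1+lab[2][1:,4].argmax();mm=(lab[1]==i).astype(np.uint8);print(lab[2][i])
e=cv2.fitEllipse(cv2.convexHull(max(cv2.findContours(mm,0,1)[0],key=len)));print('ell',e,'ray@.1275',onz(c,[e[0]],.1275))
x,y,w,h,_=lab[2][i]
fill=cv2.fillPoly(np.zeros_like(m),[cv2.convexHull(max(cv2.findContours(mm,0,1)[0],key=len))],1)
G=X[(cv2.erode(mm,np.ones((3,3)))>0)]; V,nl=plane(G,.0012); print('ring',len(V),len(G),V.mean(0),nl,'tilt',np.arccos(nl[2]),'yaw',np.degrees(np.arctan2(-nl[1],-nl[0])))
for f in ['t0','s0']: pass
E
```

```text
t 14.75 q [0.3  0.01 1.77 0.   1.37 1.82] d [np.float64(42.0), np.float64(-2.6), np.float64(22.9), np.float64(0.04)] F [-0.1  1.  -1.1] tcp [0.5253 0.1882 0.299 ] w 0.292
w11 1442 5282 n [-0.26  -0.03   0.965] lean -ex 0.265 lean ey -0.017 top centre [0.5245 0.1875 0.3342] edge [0.544  0.1898 0.2618] (0.0224718376994133, 0.02229088544845581)
[ 224   40   56   59 1288]
ell ((251.21893310546875, 68.92282104492188), (55.638404846191406, 58.2668342590332), 178.90821838378906) ray@.1275 [[0.62016179 0.19548331 0.1275    ]]
ring 794 894 [0.62174547 0.19585503 0.12947894] [-0.29166951 -0.01800491  0.95634968] tilt 0.2965522656866873 yaw 3.532415545435593
```

View pics/w11.png

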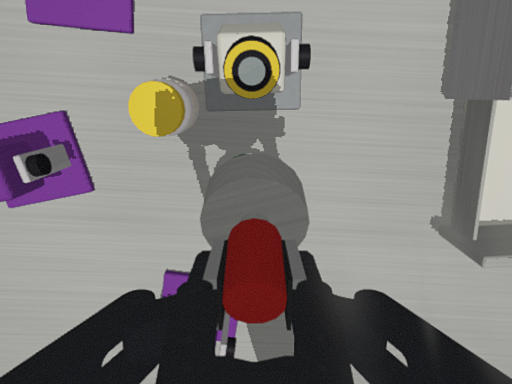

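The lens is at (0.620, 0.1955, 0.128), tilted 0.297 rad with yaw 3.5°. That puts the view point at about (0.585, 0.193, 0.243), and the TCP should go to (0.567, 0.192, 0.280).

move_arm(
  steps=[
    [15,0,5,0,0],
    [30,-1,12,0,0],
    [38,-1.5,17,0,0],
    [41.5,-1.5,19,0,0],
    [41.5,-1.5,19,0,0],
    [41.5,-1.5,19,0,0],
    [41.5,-1.5,19,0,0],
  ],
)

```text
time: 15.5
tool_pos: [0.5669, 0.1928, 0.2808]
tcp_rot: [-3.14, -0.085, -0.001]
wrist_force: [0.8, -0.6, -1.0]
width: 0.288
```

```bash
python3 - <<'E'
from h import *
from tilt import *
to([.567,.192,.280],-86.5); snap('wrist','w12'); cen,n=meas('w12',3)
c=load('w12'); X=cloud(c)
hsv=cv2.cvtColor(c['pixels'],cv2.COLOR_RGB2HSV); m=cv2.inRange(hsv,(20,120,80),(35,255,255)); m[:, :205]=0; m[:,310:]=0
lab=cv2.connectedComponentsWithStats(m);i=1+lab[2][1:,4].argmax();mm=(lab[1]==i).astype(np.uint8);print(lab[2][i])
e=cv2.fitEllipse(cv2.convexHull(max(cv2.findContours(mm,0,1)[0],key=len)));print('lens@.1275',onz(c,[e[0]],.1275))
G=X[(cv2.erode(mm,np.ones((3,3)))>0)]; V,nl=plane(G,.0012); print('ring',V.mean(0),nl,np.arccos(nl[2]))
L=np.array([.620,.1955,.128]); nl=np.array([-.292,-.018,.956]); vp=L+.12*nl/np.linalg.norm(nl)
print('vp',vp,'edge-vp mm',(cen-.075*n-vp)*1000,'angle',np.arccos(n@nl/np.linalg.norm(nl)))
snap('side','s12');snap('top','t12')
c=load('s12');cv2.imwrite('pics/s12c.png',cv2.resize(c['pixels'][90:340,130:400,::-1],None,fx=2.4,fy=2.4,interpolation=2))
E
```

```text
t 15.5 q [0.29 0.09 1.71 0.   1.34 1.8 ] d [np.float64(0.1), np.float64(0.8), np.float64(0.8), np.float64(-0.38)] F [ 0.8 -0.6 -1. ] tcp [0.5669 0.1928 0.2808] w 0.288
w12 1499 5280 n [-0.24 -0.02  0.97] lean -ex 0.244 lean ey -0.008 top centre [0.5665 0.1919 0.3159] edge [0.5846 0.1934 0.2431] (0.02254411205649376, 0.022973261773586273)
[ 226   93   57   54 1136]
lens@.1275 [[0.61986172 0.19541405 0.1275    ]]
ring [0.62113438 0.19575522 0.12930984] [-0.29792222 -0.02235817  0.95432828] 0.30339304948252005
vp [0.58495166 0.19333949 0.24274731] edge-vp mm [-0.38816396  0.04489448  0.33909142] angle 0.0535944246836042
```

View pics/w12.png

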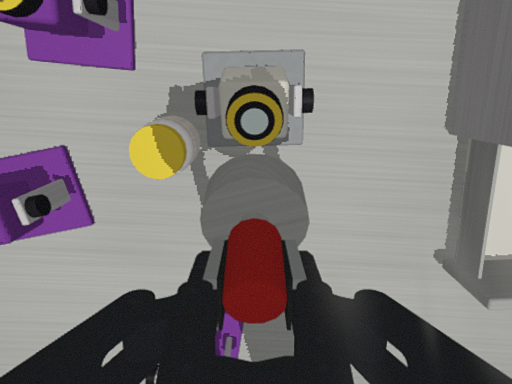

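View pics/s12c.png

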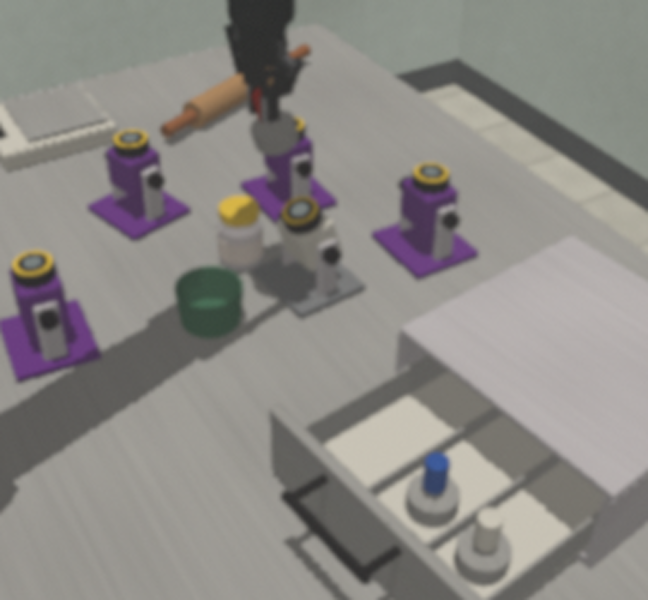

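View pics/t12.png

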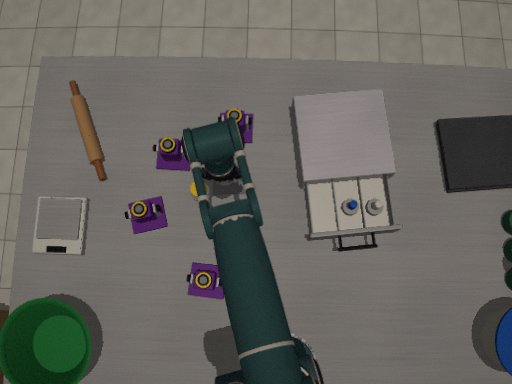

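Everything lines up: the edge is about 1 mm from the view point and the axis is about 0.05 rad off. The drawer is open with blue and white standing, and the case, jar and camera are untouched. I'm handing the job in.

```bash
python3 - <<'E'
from h import *
st=bot.read_state(); print(abs(st['joint_vel']).max(), st['width'])
print(bot.finish_job())
E
```

```text
0.0028377367808274305 0.2899505319099245
the job is handed in; nothing more can be done
None
```

I pulled the drawer out to its stop and took the red cutter out. It is now held in front of the inspection camera's lens, and I handed the job in after about 15.6 s of robot time.

**How it was done:** The moves can't tilt the tool, so I pivoted the cutter in the fingers. I pressed its ring against the inside of the drawer front under a light 20 N grip, then raised the grip to 60 N.

**Last checks:**

| Check | Measured |
|---|---|
| Cutting edge to view point | about 1 mm (calibration is good to about 2 mm) |
| Cutter axis to lens axis | about 0.05 rad |
| Drawer | about 0.168 m out when pulled, still open in the final views |
| Blue and white cutters | standing in the drawer |
| Camera stand | nothing came near it; cutter about 10 cm above the lens |
| Baking case and jar | look unmoved in the pictures; distances not measured |
| Arm | at rest, gripping the cutter |

**Where measurements disagreed:**
- **Cutter lean:** readings after the pivot ranged from 0.23 to 0.27 rad, and the method read about 0.03 rad low when the cutter was upright.
- **Lens tilt:** readings from the different views ranged from 0.28 to 0.31 rad.
- **Effect:** both spreads are well inside the 0.17 rad limit.

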